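# Index the board to the test station and bring up the supply

### The arm

A 6-joint arm with a two-finger parallel gripper is mounted at the origin on the work surface. World frame = base frame: x ahead of the robot, y to its left, z up, the work surface at z = 0. Lengths are in mm, angles in rad, forces in N, time in s.
With the tool pointing down it reaches from about 275 to 750 mm from the base axis. Payload 10.2 kg.
Tool frame: the origin (TCP) lies at the very end of the fingers, on their centre line; the grasp point (between the pads) lies 19 mm behind it; x points along the fingers, y is the direction in which the jaws open and shut, and the axes are right-handed (so a half turn about x gives the same grasp; the last joint's range is limited). The gripper opens to 85 mm and grips with 20 to 120 N. Pads are 22 mm wide; open, the fingers measure 114 mm over their backs; the gripper's body (76 mm by 85 mm) begins 54 mm behind the grasp point. The pads swing forward as they close: fully open they stand 13 mm farther back than shut.
Start: joints at [-1.552, 0.313, 1.498, -0, 1.331, -0.223], TCP at [125.698, -509.736, 231.294] pointing down, gripper open.
Joint ranges: [-2.94, 2.94], [-0.97, 2.17], [0.19, 2.56], [-1.23, 4.37], [0.02, 3.11], [-2.88, 2.88]. Speed limits (rad/s): [2.39, 2.39, 3.01, 3.14, 3.14, 3.14].

### API

Orientations are given as a unit quaternion [w, x, y, z].
In Python, from rig import ctrl, viewer, finish_job gives the robot as it stands.
- The arm moves only by the tool carry_out, never from a script. Its argument "targets" is a list of rows, each an object of numbers: "x", "y", "z": the shift along the world's x, y, z in m; "ax", "ay", "az": the turn, a rotation vector about the world's x, y, z in rad; "hand": the opening, from -1 (shut) to 1 (fully open). A call has 1 to 5 rows; each row is the pose to reach, as a shift and turn from the pose commanded when the call began; what a row does not reach only later rows make up. A row lasts 1/8 s, in which the tool goes at most 62.5 mm and 10.7 degrees, less where a joint would pass 70% of its speed; a pose out of reach is approached as far as the arm can. A call with a gripper value outside its range is refused whole. The fingers move at their own pace and stop on an object; "grip_force" is the grip in N (left out, the last holds). Time passes only in rows, so rows that repeat a pose let the fingers close. It gives the time, the measured TCP pose, the force and the opening at its end, in the units of the state.
- ctrl.sense(): the state, without advancing time (a new reading comes with each control period).
- viewer.capture(name): name is "scene" or "top" or "wrist"; returns the picture (420x560x3 uint8, blue, green, red); there is no depth.
- viewer.camera_info(name): a dict with "fx", "fy", "cx", "cy" (pixels), "k1" (the pictures are not rectified: a ray, as slopes to the right and down, at radius r is drawn at 1 + k1 r^2 times it, then the intrinsics apply), "R" (3x3) and "t" (3): a world point X has camera coordinates R X + t. Camera axes: x right, y down, z forward; pixel columns grow to the right and rows downward; lengths in mm; the calibration is good to about 2 mm. A picture is of the moment at which its call begins: read the wrist's pose just before it. camera_info takes no time and is no camera call; for the wrist camera it gives the pose at the moment of the call.
- finish_job(): hands the job in, once; it reports no verdict.
The state is a dict: "time_s": time; "joints": joint angles; "dq": joint speeds; "tau": joint torques, N m; "eef_pos": TCP position; "ee_rot": TCP orientation; "force": force on the tool from outside, world axes, zero at the start; "wrist_torque": the same for the moment, N m; "grip_width": opening from 0.0 (shut) to 1.0 (fully open).
Only numpy, scipy, OpenCV 4.12 (cv2) and the standard library are available. Lean on these libraries where they do the work, as an engineer would, in place of code of your own. Each camera call takes 0.05 s, during which the arm holds its last target. There are 200 camera calls.

### The job

Slide the board carrier by its yellow handle along its rail until it clicks into the test station, where the handle stands level with the green stripe on the jig. Then raise the orange supply fader, pushing it away from the robot, until the middle of its grip is level with the green pointer beside its track, never letting the middle of the grip overshoot as far as the red block just beyond. Leave the black fader and all other things on the bench as they are.

Things in the scene. Friction and masses are not known exactly. Their poses are not given: they have to be found in the camera images.
- jig: Grey steel base plate of the board test jig, fixed to the bench, 210 (x) x 360 (y) x 15 mm. Origin: centre of its underside. The carrier's rail runs along its y axis; its front (-x) edge faces the robot. A black contact block, 60 mm tall, stands behind the rail (at jig x 76 to 102 mm, y -20 to 40 mm), with a green bar on its top at the test station.
- carrier (a joint): Carrier position along the rail in m, growing along the jig's +y: 0 load end, 0.110 test station (green stripe), 0.195 unload station, 0.200 end stop. An aluminium plate 135 x 100 x 8 mm with a green circuit board; a sprung ball pulls it into the test and unload notches over the last 4 mm and takes about 6 N to pass. Elsewhere it slides with under 1 N and stays where left.
- carrier_handle (a point): Top centre of the yellow upright handle at the carrier's robot-side edge. The handle is 28 mm (jig x) x 20 mm (jig y), 52 mm tall above the carrier plate; its top lies about 90 mm over the bench. The tallest part on the board, a heat sink, reaches 68 mm over the bench.
- test_mark (a point): Centre of the green stripe (30 mm along jig x, 10 mm along jig y) painted on the robot-side edge of the jig's base plate, 15 mm over the bench. With the carrier in the test station the handle's centre is level with it along jig y.
- console: White bench supply console, fixed to the bench, 240 (x) x 210 (y) x 50 mm, dark top face. Origin: centre of its underside. Two faders run along its x axis on top: the orange one on a track at console y = +50 mm, the black one on a track at y = -30 mm. Each track is an aluminium strip 40 mm wide, 170 mm long, 14 mm high.
- volts (a joint): Position of the orange supply fader in m: 0 fully down (towards the robot), growing along the console's +x to 0.120. Slides with about 1.5 N and stays where it is left.
- volts_top (a point): Top centre of the orange fader's grip: a block 20 mm (along the track, console x) x 28 mm (console y) x 40 mm tall; its top is about 105 mm over the bench.
- pointer: Marker clip fixed on the console beside the orange track (34 mm from its centre line towards console +y), 24 mm wide, 16 mm high. Origin: bottom centre of its green pointer (6 mm thick along the track), which marks where the middle of the orange grip must come; axes as the console's. A red block starts 15 mm beyond it along +x, 20 mm long.
- amps_top (a point): Top centre of the black fader's grip (same size as the orange one). To be left where it is.
- ram_stick: Green memory module 30 x 120 x 6 mm lying loose on the jig's base plate behind the rail. Leave alone.
- mouse: Black computer mouse 105 x 58 x 31 mm. Leave alone.
- screwdriver: Screwdriver lying on the bench. Leave alone.
- tape_roll: Roll of amber tape, 90 mm across, 24 mm high. Leave alone.
- screw_jar: Small clear jar with a blue cap, 52 mm across, 60 mm tall. Leave alone.
- water_bottle: Clear bottle with a blue cap, 66 mm across, 200 mm tall. Leave alone.

How it is judged:
By the outcome, as a careful person would: the job done as asked, in the order asked, and still so for the second after the job is handed in, with the robot touching nothing.
It also fails if it takes over 48 s, if anything falls off the work surface, if the arm or the gripper's body presses on something with over 40 N, if the wrist force passes 120 N, or if a joint passes its speed limit or range.

## Working session

There is one attempt and no reset: what is moved stays moved. The work goes in short steps, Python scripts to look and compute and a tool call to move; the robot and the scene stay as the last step left them, time stands still between calls to the robot, and variables do not carry over. Pictures are saved under pics/ and viewed, about 8 in all and at most 12, crops included, and the job is handed in when it is done.

Besides the shell and the picture viewer there is one more tool, called after "Call:" as name(argument=value, ...), one argument or row to a line, values as JSON. carry_out: Moves the arm, as the interface text tells. Its arguments: {"type":"object","properties":{"targets":{"type":"array"},"grip_force":{"type":"number"}},"required":["targets"]}

```bash
mkdir -p pics; ls
python3 - <<'E'
from rig import ctrl, viewer
import cv2
s=ctrl.sense(); print({k:s[k] for k in ('time_s','eef_pos','ee_rot','grip_width','force')})
for n in ('scene','top'):
    cv2.imwrite(f'pics/{n}0.png',viewer.capture(n)); print(n,viewer.camera_info(n))
E
```

```text
pics
{'time_s': 0.0, 'eef_pos': array([ 125.68908782, -509.45958948,  230.71594465]), 'ee_rot': array([ 0.08480599,  0.7019921 ,  0.08575887, -0.70189775]), 'grip_width': 1.0029800779925728, 'force': array([ 0.17177237, -0.21739296, -0.08166888])}
scene {'fx': 523.0683036043894, 'fy': 523.0683036043894, 'cx': 271.64744701724663, 'cy': 208.38864680310397, 'k1': 0.0422232608483139, 'R': array([[-0.31713453,  0.94824625, -0.01596068],
       [ 0.73542442,  0.23526188, -0.63545478],
       [-0.59881267, -0.21326253, -0.77197311]]), 't': array([ 191.5369214 , -392.77481863, 1984.32108648])}
top {'fx': 439.8214598020178, 'fy': 439.8214598020178, 'cx': 279.5184364969994, 'cy': 208.76998681289714, 'k1': -0.14160899518836179, 'R': array([[ 2.07696895e-02, -9.99778982e-01,  3.25677459e-03],
       [-9.86303827e-01, -2.10226575e-02, -1.63593425e-01],
       [ 1.63625734e-01,  1.85615392e-04, -9.86522471e-01]]), 't': array([  -8.45764665,  595.87944061, 1701.04712923])}
```

View pics/top0.png

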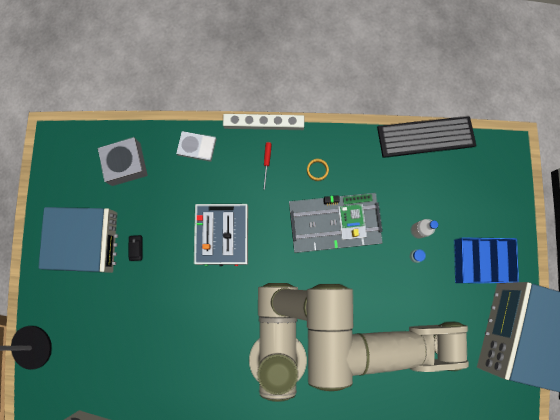

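View pics/scene0.png

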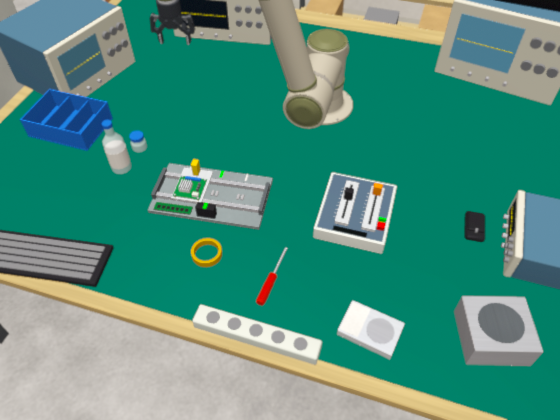

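The top view shows the handle at about (356,232), the green stripe at (335,243), the orange grip at (206,246), and the red block and pointer at (200,218–224). The scene view agrees: handle (196,167), stripe (221,174), orange grip (377,189), pointer and red block around (382,222). Next I'll measure these.

```bash
cat > h.py <<'E'
import numpy as np, cv2
def ray(c,uv):
    K=np.array([[c['fx'],0,c['cx']],[0,c['fy'],c['cy']],[0,0,1]])
    p=cv2.undistortPoints(np.array([[uv]],float),K,np.array([c['k1'],0,0,0]))[0,0]
    R=np.array(c['R']); return -R.T@np.array(c['t']), R.T@np.array([p[0],p[1],1])
def onz(c,uv,z):
    o,d=ray(c,uv); return o+d*(z-o[2])/d[2]
def tri(a,b):
    (o1,d1),(o2,d2)=a,b
    s=np.linalg.lstsq(np.c_[d1,-d2],o2-o1,rcond=None)[0]
    p,q=o1+s[0]*d1,o2+s[1]*d2; return (p+q)/2,np.linalg.norm(p-q)
HUE={'yellow':(24,34),'green':(50,70),'orange':(8,16),'red':(0,4)}
def blobs(im,col,box=None,amin=4,S=150,V=100):
    h=cv2.cvtColor(im,cv2.COLOR_BGR2HSV); lo,hi=HUE[col]
    m=cv2.inRange(h,(lo,S,V),(hi,255,255))
    if box: 
        k=np.zeros_like(m); x0,y0,x1,y1=box; k[y0:y1,x0:x1]=255; m&=k
    n,l,st,ce=cv2.connectedComponentsWithStats(m)
    return [(tuple(st[i]),tuple(ce[i].round(1))) for i in range(1,n) if st[i][4]>=amin]
E
python3 - <<'E'
from h import *
from rig import viewer
for n,bx in (('top',(185,190,390,260)),('scene',(145,155,400,250))):
    im=cv2.imread(f'pics/{n}0.png'); c=viewer.camera_info(n)
    for col,z in (('yellow',90),('green',15),('orange',105),('red',70)):
        for st,ce in blobs(im,col,bx): print(n,col,[int(v) for v in st],[float(x) for x in ce],onz(c,ce,z).round(0))
im=[cv2.resize(cv2.imread('pics/top0.png')[185:270,185:395],None,fx=3.8,fy=3.8,interpolation=cv2.INTER_CUBIC)]
cv2.imwrite('pics/crop.png',im[0])
E
```

```text
top yellow [353, 230, 5, 7, 29] [355.2, 232.6] [ 502. -291.   90.]
top green [330, 196, 4, 6, 14] [331.5, 198.5] [ 649. -207.   15.]
top green [197, 223, 6, 2, 11] [199.3, 223.5] [534. 328.  15.]
top green [335, 241, 2, 7, 13] [335.5, 243.8] [ 464. -224.   15.]
top orange [202, 244, 8, 5, 36] [205.7, 246.1] [436. 283. 105.]
top red [197, 216, 6, 4, 24] [199.5, 217.5] [551. 318.  70.]
scene yellow [191, 159, 9, 16, 107] [195.0, 166.0] [ 519. -284.   90.]
scene yellow [191, 238, 31, 12, 98] [206.9, 242.5] [ 784. -130.   90.]
scene green [219, 171, 5, 7, 19] [221.2, 173.7] [ 462. -225.   15.]
scene green [187, 191, 5, 3, 6] [189.2, 192.3] [ 570. -292.   15.]
scene green [188, 195, 6, 3, 8] [190.6, 196.6] [ 585. -281.   15.]
scene green [181, 196, 4, 1, 4] [182.5, 196.0] [ 591. -306.   15.]
scene green [161, 203, 5, 1, 5] [163.0, 203.0] [ 637. -353.   15.]
scene green [202, 203, 6, 6, 29] [204.7, 205.5] [ 606. -223.   15.]
scene green [157, 204, 15, 6, 26] [163.2, 206.7] [ 650. -346.   15.]
scene green [176, 205, 5, 1, 5] [178.0, 205.0] [ 630. -304.   15.]
scene green [171, 207, 8, 5, 12] [174.6, 209.7] [ 651. -306.   15.]
scene green [178, 207, 3, 2, 4] [179.0, 207.5] [ 638. -297.   15.]
scene green [183, 206, 4, 1, 4] [184.5, 206.0] [ 627. -283.   15.]
scene green [165, 209, 5, 2, 8] [167.0, 209.6] [ 658. -329.   15.]
scene green [180, 208, 10, 6, 19] [184.7, 210.7] [ 645. -274.   15.]
scene green [379, 217, 7, 5, 24] [381.9, 218.9] [489. 319.  15.]
scene orange [373, 187, 9, 9, 44] [376.7, 191.1] [463. 286. 105.]
scene red [377, 222, 8, 8, 48] [380.7, 225.6] [560. 321.  70.]
```

View pics/crop.png

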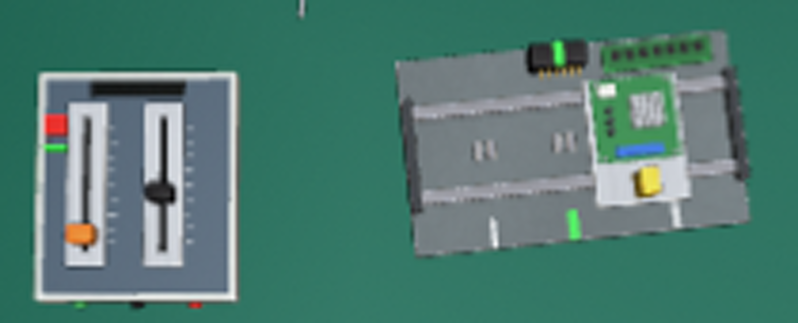

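The crop shows the carrier plate between the two right-hand white ticks, with the handle about 70 mm short of the green stripe along the rail. The green pointer sits beside the orange track, with the red block just beyond. Next: the wrist camera geometry and the tool yaw.

Run:
```python
from h import *
from rig import viewer,ctrl
from scipy.spatial.transform import Rotation as Ro
s=ctrl.sense(); R=Ro.from_quat(s['ee_rot'],scalar_first=True).as_matrix(); print(R.round(3))
c=viewer.camera_info('wrist'); Rc=np.array(c['R']); C=-Rc.T@c['t']
print('cam in tool',(R.T@(C-s['eef_pos'])).round(1),'cam axes in tool',(R.T@Rc.T).round(3),c['fx'],c['k1'])
ct,cs=viewer.camera_info('top'),viewer.camera_info('scene')
for n,a,b in (('handle',(355.2,232.6),(195,166)),('stripe',(335.5,243.8),(221.2,173.7)),('bar',(331.5,198.5),(204.7,205.5)),('orange',(205.7,246.1),(376.7,191.1)),('ptr',(199.3,223.5),(381.9,218.9)),('red',(199.5,217.5),(380.7,225.6))):
    p,e=tri(ray(ct,a),ray(cs,b)); print(n,p.round(1),e.round(1))
f=lambda u,v:onz(ct,(185+u/3.8,185+v/3.8),15)[:2]
for p,q in (((415,255),(748,222)),((396,62),(724,32))):
    d=f(*p)-f(*q); print('jig yaw',np.arctan2(-d[0],d[1]))
g=lambda u,v:onz(ct,(185+u/3.8,185+v/3.8),50)[:2]
for p,q in (((37,298),(40,74)),((237,298),(238,74))):
    d=g(*q)-g(*p); print('console yaw',np.arctan2(d[1],d[0]))
```

```text
[[-0.     0.239 -0.971]
 [ 0.001 -0.971 -0.239]
 [-1.    -0.001 -0.   ]]
cam in tool [-142.     0.5  -77.9] cam axes in tool [[-0.    -0.306  0.952]
 [ 1.    -0.001 -0.   ]
 [ 0.001  0.952  0.306]] 324.39314057598904 0.004138746734380403
handle [ 503.9 -293.5   71.7] 0.8
stripe [ 463.5 -223.6   17.2] 0.1
bar [ 639.8 -202.    61.4] 0.7
orange [438.6 285.7  78.4] 2.5
ptr [528.  319.5  62.3] 0.8
red [552.2 320.6  60.1] 1.4
jig yaw 0.11582436253804215
jig yaw 0.11456123707390159
console yaw 0.03568614344573564
console yaw 0.02706750696724962
```

Call:
carry_out(
  targets=[
    {"x": 0.05, "y": 0.03, "z": 0, "az": -0.02, "hand": 1},
    {"x": 0.1, "y": 0.06, "z": 0, "az": -0.05},
    {"x": 0.15, "y": 0.09, "z": 0, "az": -0.08},
    {"x": 0.2, "y": 0.12, "z": 0, "az": -0.1},
    {"x": 0.25, "y": 0.15, "z": 0, "az": -0.126},
  ],
)

```text
invalid input at $.targets[0]: expected keys x, y, z, ax, ay, az, hand
```

Call:
carry_out(
  targets=[
    {"x": 0.05, "y": 0.03, "z": 0},
    {"x": 0.1, "y": 0.055, "z": 0},
    {"x": 0.122, "y": 0.068, "z": 0},
    {"x": 0.122, "y": 0.068, "z": 0},
  ],
)

```text
invalid input at $.targets[0]: expected keys x, y, z, ax, ay, az, hand
```

Run:
```python
from h import *
from rig import viewer,ctrl
import pickle
s=ctrl.sense(); c=viewer.camera_info('wrist'); im=viewer.capture('wrist'); cv2.imwrite('pics/w1.png',im); pickle.dump(c,open('w1.pkl','wb'))
print(s['eef_pos'],s['ee_rot'],s['time_s'])
for col,z in (('yellow',90),('green',15)):
    for st,ce in blobs(im,col,amin=60): print(col,[int(v) for v in st],[float(x) for x in ce],onz(c,ce,z).round(1))
```

```text
[ 125.67489958 -509.50208319  230.78200641] [ 0.08487412  0.70197826  0.08570219 -0.70191028] 0.1
```

View pics/w1.png

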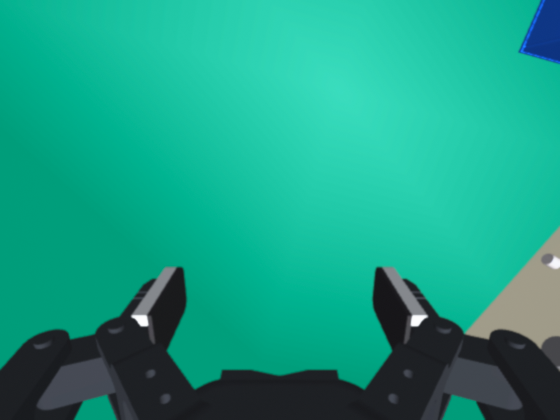

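The view shows only bare bench: both moves were refused because every key must be given in each row. I'll resend them with all keys.

Call:
carry_out(
  targets=[
    {"x": 0.05, "y": 0.03, "z": 0, "ax": 0, "ay": 0, "az": -0.02, "hand": 1},
    {"x": 0.1, "y": 0.06, "z": 0, "ax": 0, "ay": 0, "az": -0.05, "hand": 1},
    {"x": 0.15, "y": 0.09, "z": 0, "ax": 0, "ay": 0, "az": -0.08, "hand": 1},
    {"x": 0.2, "y": 0.12, "z": 0, "ax": 0, "ay": 0, "az": -0.1, "hand": 1},
    {"x": 0.25, "y": 0.15, "z": 0, "ax": 0, "ay": 0, "az": -0.126, "hand": 1},
  ],
)

```text
time_s: 0.78
eef_pos: [377.1, -358.5, 231.2]
ee_rot: [-0.041, -0.706, -0.041, 0.706]
force: [0.1, -0.1, 0.1]
grip_width: 0.999
```

Call:
carry_out(
  targets=[
    {"x": 0.05, "y": 0.03, "z": 0, "ax": 0, "ay": 0, "az": 0, "hand": 1},
    {"x": 0.1, "y": 0.055, "z": 0, "ax": 0, "ay": 0, "az": 0, "hand": 1},
    {"x": 0.122, "y": 0.068, "z": 0, "ax": 0, "ay": 0, "az": 0, "hand": 1},
    {"x": 0.122, "y": 0.068, "z": 0, "ax": 0, "ay": 0, "az": 0, "hand": 1},
  ],
)

```text
time_s: 1.27
eef_pos: [498.6, -290.6, 230.7]
ee_rot: [-0.042, -0.706, -0.042, 0.706]
force: [0.1, -0.3, -0.2]
grip_width: 1.003
```

Run:
```python
from h import *
from rig import viewer,ctrl
import pickle
s=ctrl.sense(); c=viewer.camera_info('wrist'); im=viewer.capture('wrist'); cv2.imwrite('pics/w2.png',im); pickle.dump(c,open('w2.pkl','wb'))
print(s['eef_pos'],s['ee_rot'],s['time_s'])
for col,z in (('yellow',90),('green',15)):
    for st,ce in blobs(im,col,amin=60): print(col,[int(v) for v in st],[float(x) for x in ce],onz(c,ce,z).round(1))
```

```text
[ 498.59252036 -290.63149503  230.67704334] [-0.04155907 -0.70564681 -0.04206591  0.70609198] 1.275
yellow [272, 173, 21, 31, 600] [282.3, 188.4] [ 503.6 -293.4   90. ]
green [187, 0, 17, 33, 475] [195.1, 15.9] [ 646.1 -191.5   15. ]
green [259, 13, 124, 36, 2987] [320.0, 31.6] [ 646.9 -314.2   15. ]
green [237, 65, 26, 26, 104] [242.6, 79.5] [ 594.1 -242.1   15. ]
green [238, 91, 33, 61, 663] [249.0, 123.9] [ 550.8 -252.5   15. ]
green [213, 188, 10, 25, 219] [217.6, 199.9] [ 462.  -224.2   15. ]
```

View pics/w2.png

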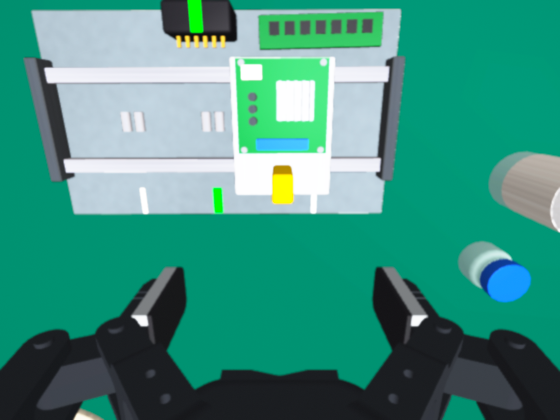

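The wrist view shows the handle at (282,188), the green stripe at (218,200), and the sprung-ball notches and rail level with the image rows. I'll refine the handle's top centre from its near edge.

Run:
```python
from h import *
import pickle
c=pickle.load(open('w2.pkl','rb')); im=cv2.imread('pics/w2.png')
print(cv2.cvtColor(im,cv2.COLOR_BGR2HSV)[168:208:2,282,2])
for uv in ((272,203.5),(293,203.5)): print(onz(c,uv,90).round(1))
f=lambda *p:onz(c,p,15)[:2]
d=f(74,213)-f(383,213); print('yaw',np.arctan2(-d[0],d[1]))
```

```text
[179 181 182 240 255 255 255 255 255 255 255 255 255 255 255 255 255 255
 216 215]
[ 488.3 -285.8   90. ]
[ 490.6 -304.8   90. ]
yaw 0.11748578680337668
```

Call:
carry_out(
  targets=[
    {"x": 0.005, "y": -0.003, "z": -0.06, "ax": 0, "ay": 0, "az": 0, "hand": 1},
    {"x": 0.005, "y": -0.003, "z": -0.11, "ax": 0, "ay": 0, "az": 0, "hand": 1},
    {"x": 0.005, "y": -0.003, "z": -0.15, "ax": 0, "ay": 0, "az": 0, "hand": 1},
    {"x": 0.005, "y": -0.003, "z": -0.17, "ax": 0, "ay": 0, "az": 0, "hand": 1},
    {"x": 0.005, "y": -0.003, "z": -0.17, "ax": 0, "ay": 0, "az": 0, "hand": 1},
  ],
)

```text
time_s: 1.95
eef_pos: [501.3, -295.0, 60.2]
ee_rot: [-0.04, -0.705, -0.041, 0.707]
force: [-0.2, 0.6, 0.1]
grip_width: 1.003
```

Call:
carry_out(
  targets=[
    {"x": 0, "y": 0, "z": 0, "ax": 0, "ay": 0, "az": 0, "hand": -1},
    {"x": 0, "y": 0, "z": 0, "ax": 0, "ay": 0, "az": 0, "hand": -1},
    {"x": 0, "y": 0, "z": 0, "ax": 0, "ay": 0, "az": 0, "hand": -1},
    {"x": 0, "y": 0, "z": 0, "ax": 0, "ay": 0, "az": 0, "hand": -1},
    {"x": 0, "y": 0, "z": 0, "ax": 0, "ay": 0, "az": 0, "hand": -1},
  ],
  grip_force=30,
)

```text
time_s: 2.58
eef_pos: [502.8, -294.9, 61.9]
ee_rot: [0.041, 0.706, 0.041, -0.706]
force: [-1.3, -0.4, 4.6]
grip_width: 0.225
```

Call:
carry_out(
  targets=[
    {"x": -0.001, "y": 0.01, "z": 0, "ax": 0, "ay": 0, "az": 0, "hand": -1},
    {"x": -0.003, "y": 0.025, "z": 0, "ax": 0, "ay": 0, "az": 0, "hand": -1},
    {"x": -0.0047, "y": 0.04, "z": 0, "ax": 0, "ay": 0, "az": 0, "hand": -1},
    {"x": -0.0064, "y": 0.055, "z": 0, "ax": 0, "ay": 0, "az": 0, "hand": -1},
    {"x": -0.0077, "y": 0.066, "z": 0, "ax": 0, "ay": 0, "az": 0, "hand": -1},
  ],
)

```text
time_s: 3.2
eef_pos: [494.9, -229.6, 61.9]
ee_rot: [0.043, 0.706, 0.04, -0.706]
force: [-3.7, -9.8, 2.5]
grip_width: 0.228
```

Call:
carry_out(
  targets=[
    {"x": -0.0003, "y": 0.003, "z": 0, "ax": 0, "ay": 0, "az": 0, "hand": -1},
    {"x": -0.0006, "y": 0.005, "z": 0, "ax": 0, "ay": 0, "az": 0, "hand": -1},
    {"x": -0.0009, "y": 0.0073, "z": 0, "ax": 0, "ay": 0, "az": 0, "hand": -1},
    {"x": -0.0009, "y": 0.0073, "z": 0, "ax": 0, "ay": 0, "az": 0, "hand": -1},
  ],
)

```text
time_s: 3.7
eef_pos: [493.7, -220.8, 61.9]
ee_rot: [-0.041, -0.706, -0.041, 0.706]
force: [-5.2, 4.3, 10.6]
grip_width: 0.232
```

```bash
cat > look.py <<'E'
import sys,pickle
from h import *
from rig import viewer,ctrl
def look(name,cols):
    s=ctrl.sense(); c=viewer.camera_info('wrist'); im=viewer.capture('wrist'); cv2.imwrite(f'pics/{name}.png',im); pickle.dump(c,open(name+'.pkl','wb'))
    print(s['eef_pos'].round(1),s['ee_rot'].round(3),s['time_s'],s['force'].round(1))
    for col,z in cols:
        for st,ce in blobs(im,col,amin=60): print(col,[int(v) for v in st],[float(x) for x in ce],onz(c,ce,z).round(1))
    return im,c
E
python3 -c "
from look import *
look('w3',(('yellow',90),('green',15)))"
```

```text
[ 493.7 -220.8   61.9] [-0.041 -0.706 -0.041  0.706] 3.7 [-5.2  4.3 10.6]
yellow [256, 272, 47, 58, 2605] [279.1, 300.4] [ 495.4 -221.1   90. ]
green [177, 15, 202, 194, 22032] [277.4, 103.1] [ 570.9 -211.4   15. ]
```

Near the end the force swung from −10 to +4 N along the rail, which looks like the ball pulling into the notch. I'll release, rise and check.

Call:
carry_out(
  targets=[
    {"x": 0, "y": 0, "z": 0, "ax": 0, "ay": 0, "az": 0, "hand": 1},
    {"x": 0, "y": 0, "z": 0, "ax": 0, "ay": 0, "az": 0, "hand": 1},
    {"x": 0, "y": 0, "z": 0, "ax": 0, "ay": 0, "az": 0, "hand": 1},
    {"x": 0, "y": 0, "z": 0, "ax": 0, "ay": 0, "az": 0, "hand": 1},
  ],
)

```text
time_s: 4.25
eef_pos: [494.1, -221.4, 61.2]
ee_rot: [-0.041, -0.706, -0.041, 0.706]
force: [0.2, -0.4, -0.0]
grip_width: 1.001
```

Call:
carry_out(
  targets=[
    {"x": 0, "y": 0, "z": 0.03, "ax": 0, "ay": 0, "az": 0, "hand": 1},
    {"x": 0, "y": 0, "z": 0.08, "ax": 0, "ay": 0, "az": 0, "hand": 1},
    {"x": 0, "y": 0, "z": 0.13, "ax": 0, "ay": 0, "az": 0, "hand": 1},
    {"x": 0, "y": 0, "z": 0.17, "ax": 0, "ay": 0, "az": 0, "hand": 1},
    {"x": 0, "y": 0, "z": 0.17, "ax": 0, "ay": 0, "az": 0, "hand": 1},
  ],
)

```text
time_s: 4.88
eef_pos: [495.0, -222.0, 234.2]
ee_rot: [0.042, 0.708, 0.04, -0.704]
force: [-0.6, -0.8, -1.5]
grip_width: 1.002
```

```bash
python3 -c "
from look import *
im,c=look('w4',(('yellow',90),('green',15)))"
```

```text
[ 495.  -222.   234.2] [ 0.042  0.708  0.04  -0.704] 4.875 [-0.6 -0.8 -1.5]
yellow [266, 178, 21, 31, 586] [275.8, 193.2] [ 494.6 -220.2   90. ]
green [268, 8, 14, 33, 457] [274.5, 24.0] [ 646.7 -201.5   15. ]
green [327, 20, 122, 36, 2890] [387.3, 38.4] [ 646.9 -315.4   15. ]
green [230, 72, 44, 86, 1127] [244.9, 123.0] [ 548.6 -180.2   15. ]
green [273, 209, 8, 8, 63] [276.4, 212.4] [ 451.3 -225.4   15. ]
```

View pics/w4.png

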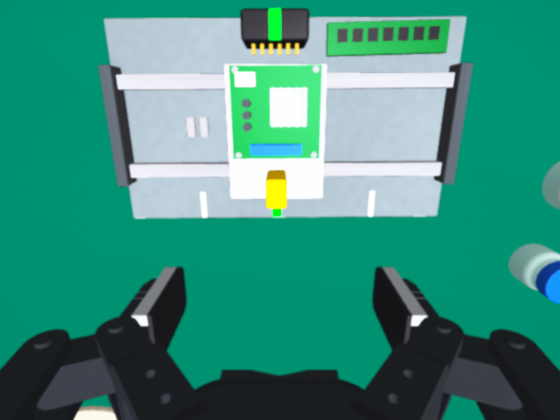

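The view shows the handle (276,193) in line with the green stripe (276,212) and with the contact-block bar (274,24); the offset along the jig's y axis comes out at about 0.1 mm. The carrier is in the test station. Now to the console.

Call:
carry_out(
  targets=[
    {"x": -0.006, "y": 0.055, "z": 0, "ax": 0, "ay": 0, "az": -0.01, "hand": 1},
    {"x": -0.012, "y": 0.11, "z": 0, "ax": 0, "ay": 0, "az": -0.03, "hand": 1},
    {"x": -0.018, "y": 0.165, "z": 0, "ax": 0, "ay": 0, "az": -0.05, "hand": 1},
    {"x": -0.024, "y": 0.22, "z": 0, "ax": 0, "ay": 0, "az": -0.07, "hand": 1},
    {"x": -0.03, "y": 0.275, "z": 0, "ax": 0, "ay": 0, "az": -0.085, "hand": 1},
  ],
)

```text
time_s: 5.55
eef_pos: [463.1, 55.3, 229.9]
ee_rot: [-0.01, -0.706, -0.011, 0.708]
force: [0.3, 0.6, 0.4]
grip_width: 1.002
```

Call:
carry_out(
  targets=[
    {"x": -0.006, "y": 0.055, "z": 0, "ax": 0, "ay": 0, "az": 0, "hand": 1},
    {"x": -0.012, "y": 0.11, "z": 0, "ax": 0, "ay": 0, "az": 0, "hand": 1},
    {"x": -0.018, "y": 0.165, "z": 0, "ax": 0, "ay": 0, "az": 0, "hand": 1},
    {"x": -0.025, "y": 0.23, "z": 0, "ax": 0, "ay": 0, "az": 0, "hand": 1},
    {"x": -0.025, "y": 0.23, "z": 0, "ax": 0, "ay": 0, "az": 0, "hand": 1},
  ],
)

```text
time_s: 6.18
eef_pos: [437.5, 286.4, 229.4]
ee_rot: [-0.013, -0.706, -0.012, 0.708]
force: [-0.4, -0.1, 0.1]
grip_width: 1.0
```

```bash
python3 -c "
from look import *
im,c=look('w5',(('orange',105),('green',65),('red',66)))"
```

```text
[437.5 286.4 229.4] [-0.013 -0.706 -0.012  0.708] 6.175 [-0.4 -0.1  0.1]
orange [266, 180, 31, 29, 333] [280.3, 187.9] [446.6 285.1 105. ]
green [231, 85, 27, 8, 209] [244.2, 88.5] [525.9 319.7  65. ]
red [230, 46, 27, 25, 656] [243.3, 57.9] [550.5 320.4  66. ]
```

View pics/w5.png

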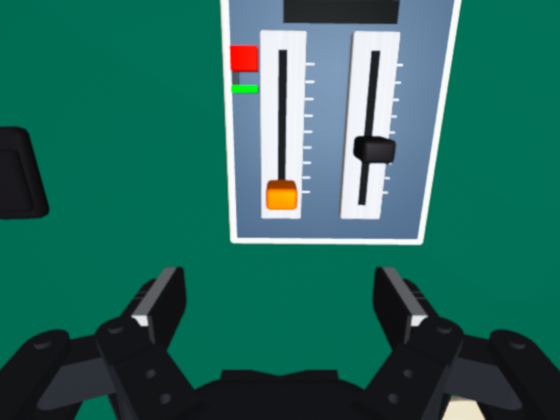

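The view shows the orange grip at (281,195), pointer at (244,88), red block at (243,58), and the black grip at (375,149). I'll refine the orange top-face centre and the console's yaw.

```bash
cat > og.py <<'E'
from h import *
def grip(im,c,box=(240,150,320,330)):
    h=cv2.cvtColor(im,cv2.COLOR_BGR2HSV); x0,y0,x1,y1=box
    m=cv2.inRange(h,(5,150,90),(22,255,255)); k=np.zeros_like(m); k[y0:y1,x0:x1]=255
    x,y,w,hh=cv2.boundingRect(m&k); print('box',x,y,w,hh,'V',h[y:y+hh:2,x+w//2,2],'H',h[y:y+hh:2,x+w//2,0])
    for r in (y,y+hh): print('row',r,[onz(c,(u,r),105)[:2].round(1) for u in (x,x+w)])
E
python3 - <<'E'
from og import *
import pickle
c=pickle.load(open('w5.pkl','rb')); im=cv2.imread('pics/w5.png'); grip(im,c)
f=lambda *p:onz(c,p,50)[:2]
d=f(232,242)-f(422,242); print('yaw',np.arctan2(-d[0],d[1]))
t=lambda *p:onz(c,p,64)[:2]
for p,q in (((283,180),(283,50)),((362,205),(376,52))):
    d=t(*q)-t(*p); print('track yaw',np.arctan2(d[1],d[0]))
g=cv2.cvtColor(im,cv2.COLOR_BGR2HSV)[80:98,244]; print(g.tolist())
for r in (85,93): print(onz(c,(244.5,r),66).round(1))
E
```

```text
box 266 180 31 29 V [120 139 143 146 188 247 253 254 254 254 254 254 254 254 250] H [13 13 13 13 13 16 20 21 21 20 20 19 19 19 17]
row 180 [array([453. , 297.3]), array([453.9, 271.3])]
row 209 [array([427.3, 296.7]), array([428.2, 269.9])]
yaw 0.0344550467015451
track yaw 0.03843588885148699
track yaw 0.026916611370841344
[[106, 90, 170], [106, 90, 170], [106, 90, 170], [105, 91, 169], [84, 110, 171], [70, 211, 235], [65, 255, 252], [62, 255, 254], [62, 255, 254], [61, 255, 254], [60, 255, 253], [62, 255, 249], [68, 225, 212], [85, 109, 147], [104, 92, 164], [106, 91, 168], [106, 91, 169], [106, 91, 169]]
[528.8 319.4  66. ]
[522.1 319.4  66. ]
```

Call:
carry_out(
  targets=[
    {"x": 0, "y": -0.003, "z": -0.05, "ax": 0, "ay": 0, "az": 0, "hand": 1},
    {"x": 0, "y": -0.003, "z": -0.1, "ax": 0, "ay": 0, "az": 0, "hand": 1},
    {"x": 0, "y": -0.003, "z": -0.135, "ax": 0, "ay": 0, "az": 0, "hand": 1},
    {"x": 0, "y": -0.003, "z": -0.15, "ax": 0, "ay": 0, "az": 0, "hand": 1},
    {"x": 0, "y": -0.003, "z": -0.15, "ax": 0, "ay": 0, "az": 0, "hand": 1},
  ],
)

```text
time_s: 6.85
eef_pos: [439.1, 279.8, 81.0]
ee_rot: [-0.011, -0.707, -0.01, 0.707]
force: [0.6, -0.2, 0.3]
grip_width: 1.002
```

Call:
carry_out(
  targets=[
    {"x": 0, "y": 0, "z": 0, "ax": 0, "ay": 0, "az": 0, "hand": -1},
    {"x": 0, "y": 0, "z": 0, "ax": 0, "ay": 0, "az": 0, "hand": -1},
    {"x": 0, "y": 0, "z": 0, "ax": 0, "ay": 0, "az": 0, "hand": -1},
    {"x": 0, "y": 0, "z": 0, "ax": 0, "ay": 0, "az": 0, "hand": -1},
    {"x": 0, "y": 0, "z": 0, "ax": 0, "ay": 0, "az": 0, "hand": -1},
  ],
  grip_force=30,
)

```text
time_s: 7.48
eef_pos: [440.0, 283.8, 82.9]
ee_rot: [0.008, 0.709, 0.013, -0.705]
force: [0.9, 19.9, 4.6]
grip_width: 0.322
```

Call:
carry_out(
  targets=[
    {"x": 0.01, "y": 0.0003, "z": 0, "ax": 0, "ay": 0, "az": 0, "hand": -1},
    {"x": 0.028, "y": 0.0009, "z": 0, "ax": 0, "ay": 0, "az": 0, "hand": -1},
    {"x": 0.046, "y": 0.0015, "z": 0, "ax": 0, "ay": 0, "az": 0, "hand": -1},
    {"x": 0.06, "y": 0.002, "z": 0, "ax": 0, "ay": 0, "az": 0, "hand": -1},
    {"x": 0.07, "y": 0.0023, "z": 0, "ax": 0, "ay": 0, "az": 0, "hand": -1},
  ],
)

```text
time_s: 8.1
eef_pos: [510.0, 285.7, 83.0]
ee_rot: [0.009, 0.708, 0.013, -0.706]
force: [-2.2, 15.6, 7.0]
grip_width: 0.318
```

Call:
carry_out(
  targets=[
    {"x": 0.004, "y": 0.0001, "z": 0, "ax": 0, "ay": 0, "az": 0, "hand": -1},
    {"x": 0.008, "y": 0.0003, "z": 0, "ax": 0, "ay": 0, "az": 0, "hand": -1},
    {"x": 0.008, "y": 0.0003, "z": 0, "ax": 0, "ay": 0, "az": 0, "hand": -1},
  ],
)

```text
time_s: 8.48
eef_pos: [517.9, 286.0, 83.0]
ee_rot: [0.009, 0.708, 0.013, -0.706]
force: [2.0, 15.1, 4.2]
grip_width: 0.321
```

```bash
python3 -c "
from look import *
from og import grip
im,c=look('w6',(('green',66),('red',66)))
grip(im,c)"
```

```text
[517.9 286.   83. ] [ 0.009  0.708  0.013 -0.706] 8.475 [ 2.  15.1  4.2]
green [193, 224, 47, 20, 813] [216.9, 234.1] [528.8 318.7  66. ]
red [189, 170, 49, 42, 1894] [213.2, 190.5] [552.6 320.   66. ]
box 247 246 63 73 V [101 132 133 134 135 135 135 137 138 139 140 141 143 144 145 151 189 229
 246 250 252 253 254 254 254 254 254 254 254 254 254 253 254 254 252 241
 105] H [11 13 13 13 12 12 13 12 13 13 12 13 13 12 12 13 13 14 15 17 18 18 19 19
 19 18 18 18 18 18 18 18 18 18 17 15 10]
row 246 [array([540.3, 298.9]), array([541.1, 273.5])]
row 319 [array([505.5, 298.9]), array([506.4, 271.4])]
```

View pics/w6.png

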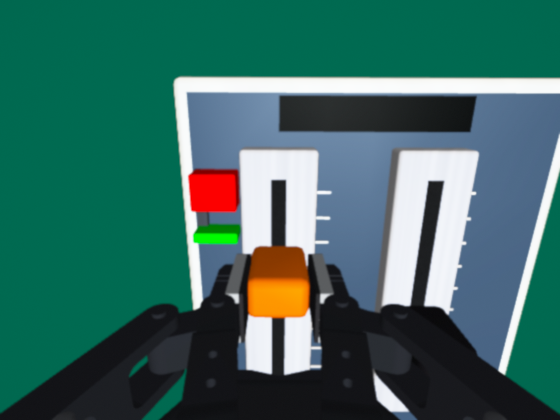

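The view shows the orange grip held at (278,282), about 10 mm short of the pointer (217,234), with the red block at (213,190). Two estimates of what is left, 10.2 and 11.2 mm, so I'll go 10.7 mm slowly.

Call:
carry_out(
  targets=[
    {"x": 0.004, "y": 0.0001, "z": 0, "ax": 0, "ay": 0, "az": 0, "hand": -1},
    {"x": 0.008, "y": 0.0003, "z": 0, "ax": 0, "ay": 0, "az": 0, "hand": -1},
    {"x": 0.0107, "y": 0.0004, "z": 0, "ax": 0, "ay": 0, "az": 0, "hand": -1},
    {"x": 0.0107, "y": 0.0004, "z": 0, "ax": 0, "ay": 0, "az": 0, "hand": -1},
  ],
)

```text
time_s: 9.02
eef_pos: [528.4, 286.2, 82.9]
ee_rot: [0.009, 0.708, 0.013, -0.706]
force: [-1.0, 14.3, 4.6]
grip_width: 0.318
```

Call:
carry_out(
  targets=[
    {"x": 0, "y": 0, "z": 0, "ax": 0, "ay": 0, "az": 0, "hand": 1},
    {"x": 0, "y": 0, "z": 0, "ax": 0, "ay": 0, "az": 0, "hand": 1},
    {"x": 0, "y": 0, "z": 0, "ax": 0, "ay": 0, "az": 0, "hand": 1},
    {"x": 0, "y": 0, "z": 0, "ax": 0, "ay": 0, "az": 0, "hand": 1},
  ],
)

```text
time_s: 9.52
eef_pos: [527.8, 283.4, 81.2]
ee_rot: [-0.011, -0.707, -0.011, 0.707]
force: [-0.0, 0.7, -0.2]
grip_width: 0.997
```

Call:
carry_out(
  targets=[
    {"x": 0, "y": 0, "z": 0.03, "ax": 0, "ay": 0, "az": 0, "hand": 1},
    {"x": -0.01, "y": 0, "z": 0.08, "ax": 0, "ay": 0, "az": 0, "hand": 1},
    {"x": -0.04, "y": 0, "z": 0.12, "ax": 0, "ay": 0, "az": 0, "hand": 1},
    {"x": -0.07, "y": 0, "z": 0.15, "ax": 0, "ay": 0, "az": 0, "hand": 1},
    {"x": -0.07, "y": 0, "z": 0.15, "ax": 0, "ay": 0, "az": 0, "hand": 1},
  ],
)

```text
time_s: 10.15
eef_pos: [457.4, 284.0, 233.8]
ee_rot: [0.011, 0.709, 0.012, -0.705]
force: [-0.0, -0.6, 0.8]
grip_width: 1.001
```

```bash
python3 -c "
from look import *
from og import grip
im,c=look('w7',(('green',66),('red',66)))
grip(im,c,(255,40,320,250))
for r in (0,):
    for st,ce in blobs(im,'green',amin=60): print([onz(c,(ce[0],q),66)[:2].round(1) for q in (st[1],st[1]+st[3])])
t=viewer.capture('top'); cv2.imwrite('pics/top1.png',t); ct=viewer.camera_info('top')
for col,z in (('orange',105),('green',66),('yellow',90)):
    for st,ce in blobs(t,col,(185,190,390,260)): print('top',col,[int(v) for v in st],onz(ct,ce,z).round(1))
"
```

```text
[457.4 284.  233.8] [ 0.011  0.709  0.012 -0.705] 10.15 [-0.  -0.6  0.8]
green [230, 109, 26, 8, 183] [242.3, 112.9] [526.2 319.6  66. ]
red [229, 74, 26, 22, 564] [241.4, 84.5] [550.6 320.3  66. ]
box 263 104 32 27 V [ 94 241 252 254 254 254 254 254 254 254 254 253 241 130] H [10 15 19 21 22 21 21 21 21 20 20 19 15 11]
row 104 [array([534.6, 298.8]), array([535.4, 273.3])]
row 131 [array([513.6, 298.5]), array([514.4, 272.4])]
[array([529.6, 319.5]), array([522.5, 319.6])]
top orange [208, 221, 3, 5, 9] [525.5 273.8 105. ]
top green [330, 196, 4, 6, 14] [ 638.8 -201.1   66. ]
top green [335, 241, 2, 7, 14] [ 458.4 -217.2   66. ]
top yellow [334, 231, 5, 8, 26] [ 493.9 -217.5   90. ]
```

View pics/w7.png

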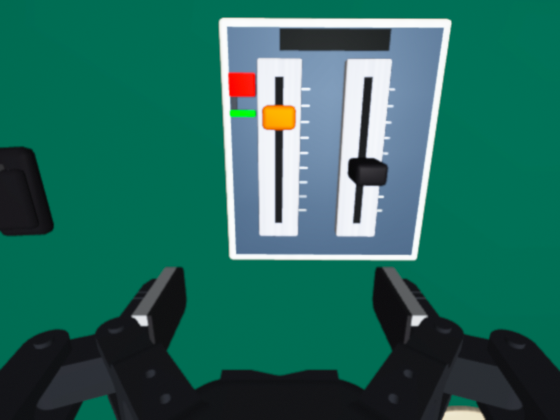

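The view shows the orange grip at (279,118) against the pointer at (243,113). This near-overhead view suggests it is 2–3 mm short, while the earlier view says about level. I'll take a closer overhead look to settle it.

Call:
carry_out(
  targets=[
    {"x": -0.005, "y": 0, "z": -0.04, "ax": 0, "ay": 0, "az": 0, "hand": 1},
    {"x": -0.007, "y": 0.01, "z": -0.07, "ax": 0, "ay": 0, "az": 0, "hand": 1},
    {"x": -0.007, "y": 0.01, "z": -0.07, "ax": 0, "ay": 0, "az": 0, "hand": 1},
    {"x": -0.007, "y": 0.01, "z": -0.07, "ax": 0, "ay": 0, "az": 0, "hand": 1},
  ],
)

```text
time_s: 10.75
eef_pos: [451.6, 293.4, 161.8]
ee_rot: [0.011, 0.707, 0.011, -0.707]
force: [-0.3, 0.3, 0.3]
grip_width: 1.001
```

```bash
python3 -c "
from look import *
im,c=look('w8',(('green',66),('red',66)))
print('cam',-np.array(c['R']).T@c['t'])
h=cv2.cvtColor(im,cv2.COLOR_BGR2HSV)
m=cv2.inRange(h,(5,150,60),(23,255,255)); m[:, :200]=0; m[200:]=0
x,y,w,hh=cv2.boundingRect(m); print(x,y,w,hh, h[y-3:y+hh+3,x+w//2].tolist())
for u in (x+w*.25,x+w/2,x+w*.75): 
    r=np.where(m[:,int(u)])[0]; print(u,r[0],r[-1]+1,[onz(c,(u,q),105)[:2].round(1) for q in (r[0],r[-1]+1)])
g=cv2.inRange(h,(50,150,100),(72,255,255)); x,y,w,hh=cv2.boundingRect(g)
for u in (x+w*.25,x+w/2,x+w*.75):
    r=np.where(g[:,int(u)])[0]; print('ptr',u,r[0],r[-1]+1,[onz(c,(u,q),66)[:2].round(1) for q in (r[0],r[-1]+1)])
cv2.imwrite('pics/w8c.png',cv2.resize(im[20:220,170:370],None,fx=3,fy=3))
"
```

```text
[451.6 293.4 161.8] [ 0.011  0.707  0.011 -0.707] 10.75 [-0.3  0.3  0.3]
green [227, 102, 35, 10, 301] [244.0, 107.0] [526.  319.6  66. ]
red [225, 54, 35, 31, 1044] [242.6, 68.9] [550.7 320.5  66. ]
cam [529.50987963 295.18411348 303.88279497]
272 94 45 36 [[100, 23, 34], [105, 30, 34], [0, 28, 37], [10, 182, 87], [13, 255, 177], [14, 255, 234], [16, 255, 248], [17, 255, 251], [18, 255, 252], [20, 255, 253], [21, 255, 253], [21, 255, 254], [21, 255, 254], [21, 255, 254], [21, 255, 254], [21, 255, 254], [21, 255, 254], [21, 255, 254], [21, 255, 254], [21, 255, 254], [21, 255, 254], [21, 255, 254], [21, 255, 254], [21, 255, 254], [21, 255, 254], [20, 255, 254], [20, 255, 254], [20, 255, 254], [20, 255, 254], [20, 255, 254], [20, 255, 254], [20, 255, 254], [19, 255, 253], [18, 255, 252], [17, 255, 249], [16, 255, 245], [14, 255, 237], [13, 255, 205], [12, 232, 134], [9, 142, 61], [150, 8, 32], [110, 23, 34]]
283.25 96 129 [array([533.4, 292.8]), array([514.7, 292.2])]
294.5 94 130 [array([534.7, 286.3]), array([514.4, 285.5])]
305.75 96 129 [array([533.8, 279.8]), array([515.1, 278.8])]
ptr 235.75 103 112 [array([528.5, 325.3]), array([522.5, 325.4])]
ptr 244.5 103 112 [array([528.7, 319.2]), array([522.7, 319.3])]
ptr 253.25 103 112 [array([528.9, 313.1]), array([522.9, 313.1])]
```

View pics/w8c.png

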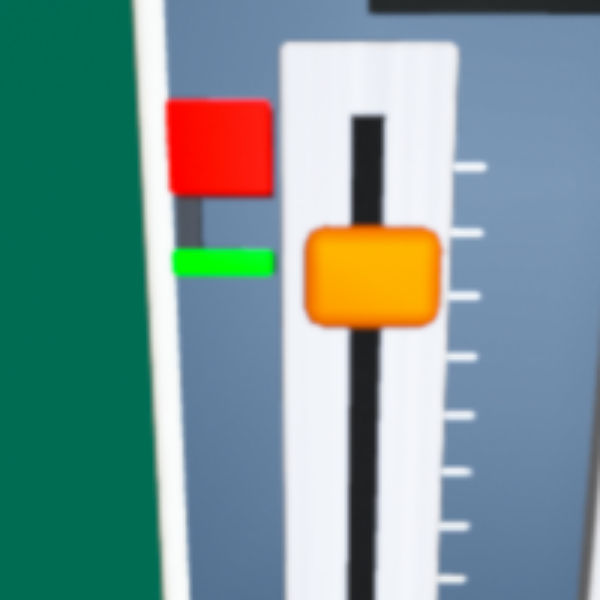

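Overhead, with almost no parallax: grip centre 524.5, and level with the pointer is 526.8 at that y, so it is about 2.3 mm short. The oblique view was biased by the rounded edges. I'll regrip and advance 2.2 mm.

Call:
carry_out(
  targets=[
    {"x": 0.04, "y": -0.004, "z": 0, "ax": 0, "ay": 0, "az": 0, "hand": 1},
    {"x": 0.074, "y": -0.007, "z": 0, "ax": 0, "ay": 0, "az": 0, "hand": 1},
    {"x": 0.074, "y": -0.007, "z": -0.04, "ax": 0, "ay": 0, "az": 0, "hand": 1},
    {"x": 0.074, "y": -0.007, "z": -0.075, "ax": 0, "ay": 0, "az": 0, "hand": 1},
    {"x": 0.074, "y": -0.007, "z": -0.08, "ax": 0, "ay": 0, "az": 0, "hand": 1},
  ],
)

```text
time_s: 11.42
eef_pos: [524.4, 286.1, 80.3]
ee_rot: [-0.011, -0.706, -0.01, 0.708]
force: [-0.1, -0.5, 0.5]
grip_width: 0.999
```

Call:
carry_out(
  targets=[
    {"x": 0, "y": 0, "z": 0, "ax": 0, "ay": 0, "az": 0, "hand": 1},
    {"x": 0, "y": 0, "z": 0, "ax": 0, "ay": 0, "az": 0, "hand": -1},
    {"x": 0, "y": 0, "z": 0, "ax": 0, "ay": 0, "az": 0, "hand": -1},
    {"x": 0, "y": 0, "z": 0, "ax": 0, "ay": 0, "az": 0, "hand": -1},
    {"x": 0, "y": 0, "z": 0, "ax": 0, "ay": 0, "az": 0, "hand": -1},
  ],
)

```text
time_s: 12.05
eef_pos: [525.0, 286.8, 81.9]
ee_rot: [0.011, 0.707, 0.011, -0.707]
force: [-0.0, 0.5, 4.3]
grip_width: 0.321
```

Call:
carry_out(
  targets=[
    {"x": 0, "y": 0, "z": 0, "ax": 0, "ay": 0, "az": 0, "hand": -1},
  ],
)

```text
time_s: 12.18
eef_pos: [525.0, 286.7, 81.9]
ee_rot: [0.011, 0.707, 0.011, -0.707]
force: [-0.9, 0.6, 5.6]
grip_width: 0.321
```

Call:
carry_out(
  targets=[
    {"x": 0.0012, "y": 0, "z": 0, "ax": 0, "ay": 0, "az": 0, "hand": -1},
    {"x": 0.0022, "y": 0.0001, "z": 0, "ax": 0, "ay": 0, "az": 0, "hand": -1},
    {"x": 0.0022, "y": 0.0001, "z": 0, "ax": 0, "ay": 0, "az": 0, "hand": -1},
    {"x": 0.0022, "y": 0.0001, "z": 0, "ax": 0, "ay": 0, "az": 0, "hand": -1},
  ],
)

```text
time_s: 12.68
eef_pos: [527.3, 286.8, 81.9]
ee_rot: [0.011, 0.707, 0.011, -0.707]
force: [0.1, 0.5, 5.1]
grip_width: 0.321
```

Call:
carry_out(
  targets=[
    {"x": 0, "y": 0, "z": 0, "ax": 0, "ay": 0, "az": 0, "hand": 1},
    {"x": 0, "y": 0, "z": 0, "ax": 0, "ay": 0, "az": 0, "hand": 1},
    {"x": 0, "y": 0, "z": 0, "ax": 0, "ay": 0, "az": 0, "hand": 1},
    {"x": 0, "y": 0, "z": 0, "ax": 0, "ay": 0, "az": 0, "hand": 1},
  ],
)

```text
time_s: 13.18
eef_pos: [527.0, 286.6, 81.2]
ee_rot: [-0.011, -0.707, -0.011, 0.707]
force: [-0.2, -0.1, 0.1]
grip_width: 1.001
```

Call:
carry_out(
  targets=[
    {"x": 0, "y": 0, "z": 0.04, "ax": 0, "ay": 0, "az": 0, "hand": 1},
    {"x": 0, "y": 0, "z": 0.08, "ax": 0, "ay": 0, "az": 0, "hand": 1},
    {"x": -0.04, "y": 0, "z": 0.08, "ax": 0, "ay": 0, "az": 0, "hand": 1},
    {"x": -0.075, "y": 0.007, "z": 0.08, "ax": 0, "ay": 0, "az": 0, "hand": 1},
    {"x": -0.075, "y": 0.007, "z": 0.08, "ax": 0, "ay": 0, "az": 0, "hand": 1},
  ],
)

```text
time_s: 13.8
eef_pos: [450.4, 294.2, 161.7]
ee_rot: [-0.011, -0.707, -0.011, 0.707]
force: [0.5, 0.6, 1.4]
grip_width: 0.998
```

```bash
python3 -c "
from look import *
im,c=look('w9',(('green',66),('red',66)))
h=cv2.cvtColor(im,cv2.COLOR_BGR2HSV)
m=cv2.inRange(h,(5,150,60),(23,255,255)); m[:, :200]=0; m[200:]=0
x,y,w,hh=cv2.boundingRect(m)
for u in (x+w*.25,x+w/2,x+w*.75): 
    r=np.where(m[:,int(u)])[0]; print(u,r[0],r[-1]+1,[onz(c,(u,q),105)[:2].round(1) for q in (r[0],r[-1]+1)])
g=cv2.inRange(h,(50,150,100),(72,255,255)); x,y,w,hh=cv2.boundingRect(g)
u=x+w/2;r=np.where(g[:,int(u)])[0]; print('ptr',u,r[0],r[-1]+1,[onz(c,(u,q),66)[:2].round(1) for q in (r[0],r[-1]+1)])
"
```

```text
[450.4 294.2 161.7] [-0.011 -0.707 -0.011  0.707] 13.8 [0.5 0.6 1.4]
green [229, 101, 34, 9, 300] [245.4, 105.0] [526.1 319.5  66. ]
red [227, 52, 35, 31, 1043] [243.8, 66.9] [550.6 320.6  66. ]
285.25 89 123 [array([536. , 292.7]), array([517.1, 292. ])]
296.5 88 124 [array([536.8, 286.3]), array([516.7, 285.3])]
307.75 90 123 [array([535.9, 279.7]), array([517.5, 278.7])]
ptr 246.0 101 110 [array([528.8, 319.1]), array([522.8, 319.1])]
```

The grip is now at 526.7 against 526.9 for level. I'll do a quick numeric check of the carrier and hand in.

```bash
python3 -c "
from h import *
from rig import viewer,finish_job
r={}
for n,b in (('top',(300,225,390,260)),('scene',(190,155,300,185))):
    im=viewer.capture(n)
    for col in ('yellow','green'):
        B=blobs(im,col,b,amin=5); 
        if B: r[n,col]=max(B,key=lambda k:k[0][4])[1]
ct,cs=viewer.camera_info('top'),viewer.camera_info('scene')
p={}
for k in ('yellow','green'):
    if ('top',k) in r and ('scene',k) in r: p[k],e=tri(ray(ct,r['top',k]),ray(cs,r['scene',k])); print(k,p[k].round(1),e.round(1))
print('jig y offset handle-stripe',(p['yellow']-np.array([463.5,-223.6,17]))@[-.117,.993,0])
print(finish_job())
"
```

```text
yellow [ 495.8 -219.5   72.2] 0.8
jig y offset handle-stripe 0.2878151656580385
the job is handed in; nothing more can be done
None
```

I slid the carrier about 74 mm along its rail into the test station. After that I raised the orange fader about 90 mm to the green pointer, let go, and handed the job in at about 14 s.

- **Carrier:** the last check puts the handle within about 0.3 mm of the green stripe along the rail. The wrist view gave 0.1 mm. The force on the tool also reversed from −10 to +4 N near the end, as the ball would do pulling into its notch.
- **Fader:** the last overhead view puts the middle of the grip at x = 526.7 mm, where level with the pointer is about 526.9 mm. It stayed about 15 mm short of the red block throughout.
- **Disagreement:** after the first push, an oblique view said the fader was about level, but two near-overhead views said 2–3 mm short. I trusted the overhead views, regripped and moved it 2.2 mm further.
- **Not fully checked:** in the final check the stripe's own colour was not matched in both cameras, so I used its earlier measured position. I did not measure the black fader and the loose objects again. The gripper never came near them, and the largest force seen was about 20 N.

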